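# Load the parts washer and hold its lid half open

### The job

With the lid of the bench parts washer still shut, slide the loaded parts tray by its pull bar through the opening in the washer's side, all the way in to the stop, keeping the piston and the bearing on it. Then lift the washer's lid by its bar and hold it 45 degrees open (within 5 degrees) so that I can reach in: the lid falls shut by itself, so finish while still holding it there. Leave the other things on the bench where they are.

Things in the scene. Friction and masses are not known exactly. Their poses are not given: they have to be found in the camera images.
- washer: Grey bench parts washer, fixed. Origin: on the bench under the middle of its chamber (200 x 200 mm, 125 mm high). Lid hinge on the +x side, pump housing behind it (115 mm high, a filter can lying on it to 155 mm); control housing 160 mm high at the -y end (x -100 to 170, y -176 to -101 mm). Tray opening on the +y side. The tray is home when its origin is at x 0, y 17.5 mm here and its axes parallel to these.
- mouth (a point): Middle of the lower edge of the washer's tray opening, at (0, 100, 5) mm in the washer's frame, axes as the washer's. The opening is 184 mm wide and 95 mm high. A flat steel floor, 5 mm above the bench, runs through it and out as a loading apron 260 mm wide, to 230 mm in front of the opening; the tray stands on it.
- stop (a point): Middle of the face of the stop inside the washer, at (0, -65, 20) mm in the washer's frame: the tray's -y wall meets it when home. Two guide rails 30 mm high lead to it, leaving a lane 160 mm wide centred on the washer's x = 0, flared at the mouth to about 180 mm over the first 30 mm.
- tray: Open steel tray, 150 mm (x) x 165 mm (y), walls 24 mm high and 4 mm thick; loose, about 0.9 kg loaded, slides on the washer's steel floor. Origin: centre of its underside. A pull bar on two sloping arms stands out at its +y end (the end away from the washer); the -y end enters first.
- tray_bar (a point): Middle of the tray's pull bar: round steel bar 10 mm thick, along the tray's x, 90 mm between its ends, at (0, 147.5, 55) mm in the tray's frame, 65 mm out from the tray's end wall. Free from above.
- lid (a joint): Opening angle of the washer's lid in rad: 0 shut (level), grows as its -x edge rises, stops at 1.3. Free hinge: the lid (0.4 to 0.65 kg) falls shut from every angle. 45 degrees is 0.785.
- lid_bar (a point): Middle of the lid's grab bar: round dark steel, 10 mm thick, 120 mm long along the washer's y, on two posts above the lid's free (-x) edge, 37 mm clear beneath it. Lid shut: 173 mm above the bench, 190 mm to the -x side of the hinge axis and 45 mm above it; moves and turns with the lid (steel plate 200 x 196 x 6 mm, its edge 10 mm beyond the bar).
- lid_hinge (a point): Middle of the lid's hinge axis, which runs along the washer's y, 128 mm above the bench, at x = 100 mm in the washer's frame. Its axes are the washer's.
- piston: Aluminium engine piston, 66 mm across, 53 mm high, standing on the tray. Origin: centre of its underside.
- bearing: Steel bearing ring, 60 mm across, hole 28 mm, 17 mm high, flat on the tray. Origin: centre of its underside.
- spray_can: Bystander: can, 64 mm across, 190 mm high. Origin: centre of its underside.
- wrench: Bystander: wrench 190 mm long lying on the bench on the robot's side of the washer. Origin: under its middle.
- screwdriver: Bystander: screwdriver 200 mm long lying on the bench beyond the free end of the apron. Origin: under its middle.
- jar: Bystander: lidded glass jar, 70 mm across, 90 mm high, beyond the apron. Origin: centre of its underside.
- bolt_bin: Bystander: open blue bin of bolts, 150 x 110 x 70 mm. Origin: centre of its underside.
- gear: Bystander: dark steel stepped gear blank, 80 mm across, 34 mm high, beyond the apron. Origin: centre of its underside.
- mug: Bystander: white mug, 80 mm across, 90 mm high. Origin: centre of its underside.
Mind the look-alikes: they are no part of the job. What is meant by the piston is not orange or pink, and is the smaller of those in its own colour.

How it is judged:
By the outcome, as a careful person would: the job done as asked, in the order asked, and still so for the second after the job is handed in, while the arm keeps its last pose, push and grip.
It also fails if it takes over 51 s, if anything falls off the work surface, if the arm or the gripper's body presses on something with over 40 N, if the wrist force passes 120 N, or if a joint passes its speed limit or range.

### The arm

A 7-joint arm with a two-finger parallel gripper is mounted at the origin on the work surface. World frame = base frame: x ahead of the robot, y to its left, z up, the work surface at z = 0. Lengths are in m, angles in rad, forces in N, time in s.
With the tool pointing down it reaches from about 0.425 to 0.925 m from the base axis. Payload 6.8 kg.
Tool frame: the origin (TCP) lies at the very end of the fingers, on their centre line; the grasp point (between the pads) lies 19 mm behind it; z points along the fingers, y is the direction in which the jaws open and shut (so a half turn about z gives the same grasp; the last joint's range is limited). The gripper opens to 85 mm and grips with 20 to 120 N. Pads are 22 mm wide; open, the fingers measure 114 mm over their backs; the gripper's body (76 mm by 85 mm) begins 54 mm behind the grasp point. The pads swing forward as they close: fully open they stand 13 mm farther back than shut.
Start: joints at [1.003, 0.477, 0.022, 1.555, -0.011, 1.109, -0.083], TCP at [0.3, -0.605, 0.231] pointing down, gripper open.
Joint ranges: [-2.96, 2.96], [-0.34, 2.1], [-1.41, 1.46], [0.24, 2.44], [-1.37, 4.51], [0.17, 1.92], [-2.96, 2.96]. Speed limits (rad/s): [2.39, 2.39, 3.14, 3.14, 3.14, 3.14, 3.14].

### API

Orientations are given as a unit quaternion [w, x, y, z].
In Python, from station import bot gives the robot as it stands.
- The arm moves only by the tool move_arm, never from a script. Its argument "commands" is text: rows parted by semicolons, each of 7 numbers parted by spaces: the opening, from 0 (shut) to 1 (fully open), then the shift along the tool's x, y, z in cm, then the turn, a rotation vector about the tool's x, y, z in degrees. In form: gripper tx ty tz rx ry rz; .... A call has 1 to 12 rows; each row shifts and turns the commanded pose from where the row before left it, along the tool's axes as they then stand; what a row does not reach is not made up. A row lasts 1/12 s, in which the tool goes at most 41.7 mm and 7.16 degrees, less where a joint would pass 70% of its speed; a pose out of reach is approached as far as the arm can. A call with a gripper value outside its range is refused whole. The fingers move at their own pace and stop on an object; "force" is the grip in N (left out, the last holds). Time passes only in rows, so rows that do not move let the fingers close. It gives the time, the measured TCP pose, the force and the opening at its end, in the units of the state.
- bot.get_obs(): the state, without advancing time (a new reading comes with each control period).
- bot.read_camera(name): name is "scene" or "side" or "wrist"; returns a dict with "img" (400x640x3 uint8, red, green, blue), "K" (3x3 intrinsics, pixels), "rvec" (rotation vector, rad) and "tvec" (3), from world to camera coordinates, as OpenCV has them; the wrist camera has in their place "hand_eye" (4x4, takes a point from camera to tool coordinates, whose origin is the TCP and whose axes are the flange's). Camera axes: x right, y down, z forward; pixel columns grow to the right and rows downward; lengths in m; the calibration is good to about 2 mm. The wrist camera is an equidistant fisheye: a pixel r from the principal point sees the ray r / f radians off the axis. A picture is of the moment at which its call begins: read the wrist's pose just before it. There is no depth.
- bot.hand_in(): hands the job in, once; it reports no verdict.
The state is a dict: "t": time; "q": joint angles; "joint_vel": joint speeds; "joint_torque": joint torques, N m; "eef_pos": TCP position; "tool_rot": TCP orientation; "contact_force": force on the tool from outside, world axes, zero at the start; "torque": the same for the moment, N m; "gripper_width": opening from 0.0 (shut) to 1.0 (fully open).
Only numpy, scipy, OpenCV 4.12 (cv2) and the standard library are available. Lean on these libraries where they do the work, as an engineer would, in place of code of your own. Each camera call takes 0.05 s, during which the arm holds its last target. There are 200 camera calls.

## Working session

There is one attempt and no reset: what is moved stays moved. The work goes in short steps, Python scripts to look and compute and a tool call to move; the robot and the scene stay as the last step left them, time stands still between calls to the robot, and variables do not carry over. Pictures are saved under pics/ and viewed, about 8 in all and at most 12, crops included, and the job is handed in when it is done.

Besides the shell and the picture viewer there is one more tool, called after "Call:" as name(argument=value, ...), one argument or row to a line, values as JSON. move_arm: Moves the arm, as the interface text tells. Its arguments: {"type":"object","properties":{"commands":{"type":"string"},"force":{"type":"number"}},"required":["commands"]}

```bash
mkdir -p pics; ls; python3 - <<'E'
from station import bot
import cv2
o=bot.get_obs(); print(o)
for n in ["scene","side","wrist"]:
    c=bot.read_camera(n); cv2.imwrite(f"pics/{n}0.png",c["img"][:,:,::-1])
    print(n,{k:v.tolist() if hasattr(v,'tolist') else v for k,v in c.items() if k!="img"})
E
```

```text
pics
{'t': 0.0, 'q': array([ 1.00289966,  0.47778459,  0.02234622,  1.55644493, -0.01147991,
        1.10931201, -0.08307181]), 'joint_vel': array([-6.77773779e-04,  2.02469424e-04, -6.03242891e-04, -8.11952347e-05,
        1.23153021e-03, -1.64780941e-04,  4.54989865e-04]), 'joint_torque': array([ 2.31116601e-04, -5.96451795e+01,  1.60783231e+00, -2.81192654e+01,
        1.24570553e-02,  9.45960899e-03,  3.03198567e-05]), 'eef_pos': array([ 0.29925713, -0.60437702,  0.23033901]), 'tool_rot': array([-8.65322747e-04,  9.73683119e-01,  2.27904267e-01, -2.82544818e-04]), 'contact_force': array([-1.03797679, -0.39956627, -1.0379124 ]), 'torque': array([-0.01701121,  0.01083053,  0.02163953]), 'gripper_width': 1.0000467817399596}
scene {'K': [[363.5103797466885, 0.0, 317.7375085455603], [0.0, 363.5103797466885, 198.83952382101558], [0.0, 0.0, 1.0]], 'rvec': [0.9989750000128943, 2.414675518976633, -1.051829470882249], 'tvec': [0.3796624034213673, -0.18995930466521033, 1.748154666369134]}
side {'K': [[382.1897101425652, 0.0, 318.43449815753826], [0.0, 382.1897101425652, 207.11557651021104], [0.0, 0.0, 1.0]], 'rvec': [0.9862059065537676, -2.4281179403540145, 1.0962127482185198], 'tvec': [0.3797771189240233, 0.33544736217803073, 0.9729254402886288]}
wrist {'K': [[309.70691628693146, 0.0, 318.9065005572597], [0.0, 309.70691628693146, 201.3430666374341], [0.0, 0.0, 1.0]], 'hand_eye': [[-0.0003363064207235514, -0.9453198613270178, -0.32614451808769784, 0.08421216543965475], [0.9999999427450262, -0.00030567941990159315, -0.00014515520577778725, -0.0007439203009462769], [3.7522431903570455e-05, -0.3261445482309302, 0.9453199100047069, -0.14301366747409722], [0.0, 0.0, 0.0, 1.0]]}
```

View pics/scene0.png

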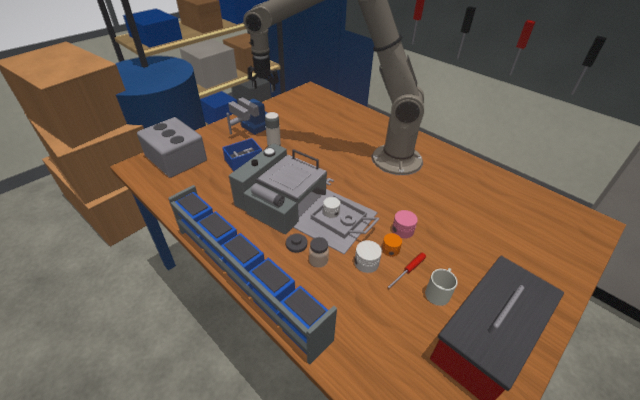

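View pics/side0.png

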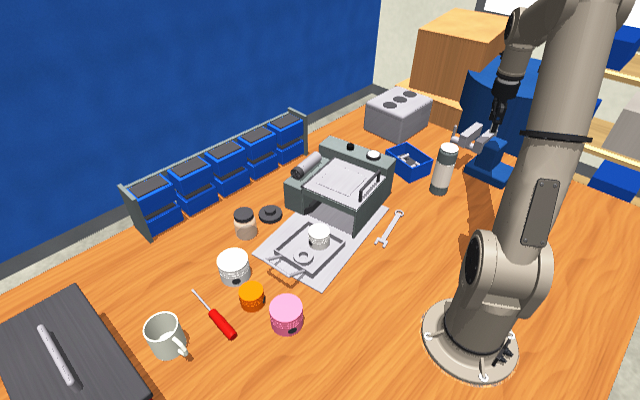

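The scene view shows the washer at (280,190) with the tray outside its opening. Piston candidates in the scene view are the small silver one on the tray (331,207), a larger white one (368,257), orange (392,243) and pink (405,223). In the side view these are (318,236), (234,267), (251,296) and (286,314). I choose the one on the tray and check it in a close crop.

```bash
python3 - <<'E'
import cv2,numpy as np
a=cv2.imread("pics/scene0.png")[140:260,225:385]; b=cv2.imread("pics/side0.png")[130:300,240:410]
a=cv2.resize(a,None,fx=5,fy=5,interpolation=cv2.INTER_CUBIC)
cv2.imwrite("pics/c1.png",a)
b=cv2.resize(b,None,fx=3.5,fy=3.5,interpolation=cv2.INTER_CUBIC); cv2.imwrite("pics/c2.png",b)
E
```

```text
(no output)
```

View pics/c1.png

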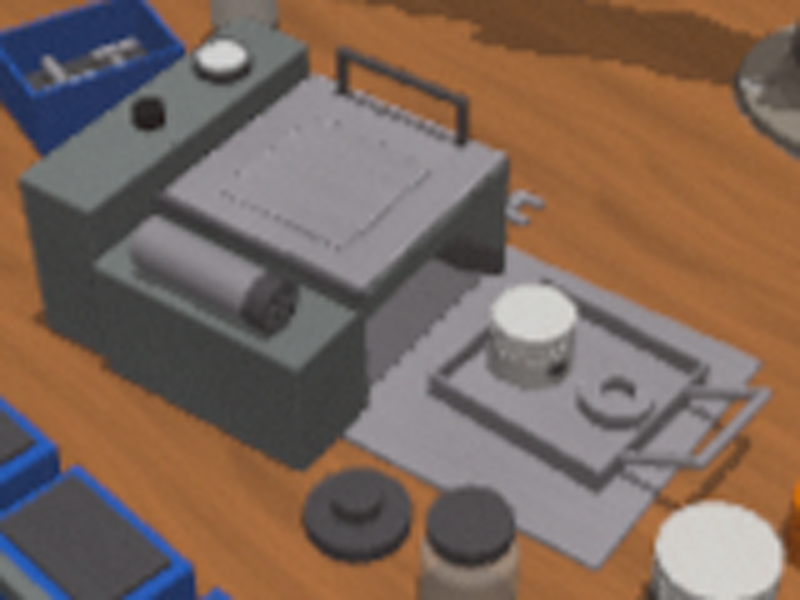

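View pics/c2.png

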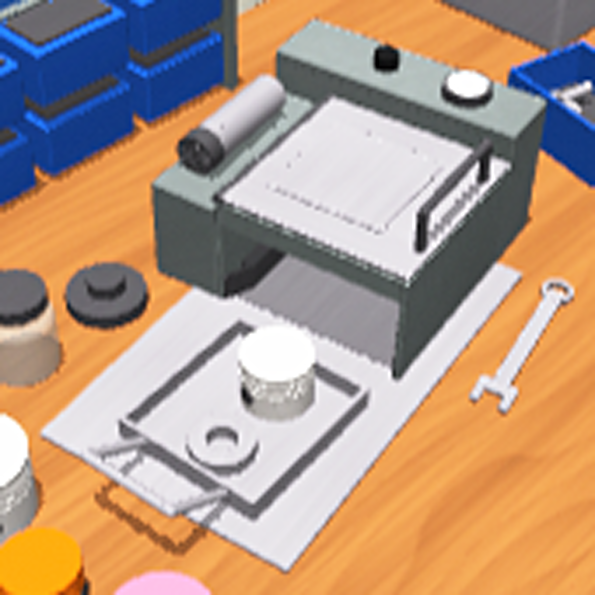

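The crops confirm the choice: a small silver piston at scene crop (530,335) stands on the tray with the bearing at (615,400). The tray bar runs (770,393) to (700,462), and the lid bar runs (342,53) to (466,101). I'll triangulate these next.

```bash
cat > h.py <<'E'
import numpy as np,cv2
from scipy.spatial.transform import Rotation as R
from station import bot
def cam(n):
    c=bot.read_camera(n); return c
def PM(c): return c["K"]@np.c_[cv2.Rodrigues(np.array(c["rvec"]))[0],np.array(c["tvec"]).reshape(3)]
def tri(P1,p1,P2,p2):
    X=cv2.triangulatePoints(P1,P2,np.array(p1,float).reshape(2,1),np.array(p2,float).reshape(2,1))[:,0]; X=X[:3]/X[3]
    e=[np.linalg.norm((P@np.r_[X,1])[:2]/(P@np.r_[X,1])[2]-p) for P,p in((P1,p1),(P2,p2))]
    return X,e
def onplane(P,p,z):
    A=P[:,[0,1]]; b=P[:,2]*z+P[:,3]
    H=np.c_[A,b]; v=np.linalg.solve(H,np.r_[p,1]); return v[:2]/v[2]
def rot(o): return R.from_quat(np.array(o["tool_rot"])[[1,2,3,0]])
E
python3 - <<'E'
from h import *
s=cam("scene");d=cam("side");P1=PM(s);P2=PM(d)
f1=lambda p:(np.array(p)+.5)/5-.5+[225,140]
f2=lambda p:(np.array(p)+.5)/3.5-.5+[240,130]
np.set_printoptions(precision=4,suppress=True)
for n,a,b in [("lidbar +y",(466,101),(421,217)),("lidbar -y",(342,53),(488,148)),
 ("traybar -x",(770,393),(178,512)),("traybar +x",(700,462),(100,455)),
 ("lid free+y",(507,157),(408,278)),("lid hinge+y",(362,293),(218,200)),("lid hinge-y",(163,193),(333,97)),
 ("tray -y+x",(430,380),(240,325)),("tray +y+x",(598,487),(122,430)),("tray +y-x",(705,370),(255,510)),("tray -y-x",(548,285),(365,395)),
 ("apron+y-x",(760,365),(290,570)),("apron+y+x",(598,565),(42,437))]:
    X,e=tri(P1,f1(a),P2,f2(b)); print(n,X,np.round(e,2))
E
```

```text
lidbar +y [ 0.4472 -0.0938  0.1748] [0.61 0.73]
lidbar -y [ 0.469  -0.2161  0.1711] [0.34 0.39]
traybar -x [0.4316 0.2117 0.0614] [0.57 0.71]
traybar +x [0.5209 0.2161 0.0583] [0.93 1.07]
lid free+y [ 0.4329 -0.0624  0.1314] [0.07 0.08]
lid hinge+y [ 0.6263 -0.0248  0.1304] [0.18 0.19]
lid hinge-y [ 0.6598 -0.2173  0.1332] [0.15 0.15]
tray -y+x [ 0.577  -0.0029  0.0204] [0.21 0.22]
tray +y+x [0.5613 0.1591 0.0139] [0.16 0.17]
tray +y-x [0.4136 0.1423 0.0205] [0.27 0.33]
tray -y-x [ 0.4312 -0.0128  0.0242] [0.21 0.25]
apron+y-x [0.3608 0.1575 0.0024] [0.24 0.31]
apron+y+x [0.612  0.2067 0.0053] [0.44 0.47]
```

Call:
move_arm(
  commands="1 0 0 -3 0 0 3.5;1 0 0 -3 0 0 3.5;1 0 0 -3 0 0 3.5;1 0 0 -3 0 0 3.5;1 0 0 -3 0 0 3.5;1 0 0 -3 0 0 3.5;1 1.8 -3 0 0 0 0;1 1.8 -3 0 0 0 0;1 1.8 -3 0 0 0 0;1 1.8 -3 0 0 0 0;1 1.8 -3 0 0 0 0;1 1.8 -3 0 0 0 0",
  force=40,
)

```text
t: 1.25
eef_pos: [0.3907, -0.4139, 0.4113]
tool_rot: [0.0, 0.999, 0.047, 0.0]
contact_force: [1.2, 0.5, -0.4]
gripper_width: 0.998
```

Call:
move_arm(
  commands="1 1.2 -3.3 0 0 0 0;1 1.2 -3.3 0 0 0 0;1 1.2 -3.3 0 0 0 0;1 1.2 -3.3 0 0 0 0;1 1.2 -3.3 0 0 0 0;1 1.2 -3.3 0 0 0 0;1 1 -3.3 0 0 0 0;1 1 -3.3 0 0 0 0;1 1 -3.3 0 0 0 0;1 1 -3.3 0 0 0 0;1 0.7 -3.3 0 0 0 0;1 0.5 -3.3 0 0 0 0",
)

```text
t: 2.25
eef_pos: [0.4769, -0.0081, 0.4113]
tool_rot: [0.0, 0.999, 0.047, 0.0]
contact_force: [0.7, 0.9, 0.7]
gripper_width: 1.001
```

```bash
python3 - <<'E'
from h import *
o=bot.get_obs(); t=o["eef_pos"];Rm=rot(o); print(t,Rm.as_euler("ZYX",degrees=True),o["q"])
print(Rm.inv().apply(np.array([.476,.214,.2])-t)*100)
E
```

```text
[ 0.47692091 -0.00809292  0.4113445 ] [ 5.34739776e+00 -1.88402376e-02  1.79995309e+02] [ 0.2413528   0.03785145 -0.36421597  1.72644589  0.01382426  1.37946763
 -1.602716  ]
[  1.97113897 -22.12294912  21.13328847]
```

Call:
move_arm(
  commands="1 0.3 -3.2 1 0 0 0;1 0.3 -3.2 1 0 0 0;1 0.3 -3.2 2 0 0 0;1 0.3 -3.2 2 0 0 0;1 0.3 -3.1 2 0 0 0;1 0.3 -3.1 2 0 0 0;1 0.2 -3.1 2 0 0 0;1 0 0 3 0 0 0;1 0 0 3 0 0 0;1 0 0 3 0 0 0;1 0 0 0 0 0 0;1 0 0 0 0 0 0",
)

```text
t: 3.25
eef_pos: [0.4754, 0.2116, 0.2006]
tool_rot: [0.001, 0.999, 0.047, -0.002]
contact_force: [-0.0, 0.9, 0.1]
gripper_width: 1.0
```

```bash
python3 - <<'E'
from h import *
o=bot.get_obs(); c=cam("wrist"); print(o["eef_pos"])
import pickle; pickle.dump((o,c),open("w1.pkl","wb"))
cv2.imwrite("pics/w1.png",c["img"][:,:,::-1])
E
```

```text
[0.47541339 0.21160778 0.20056344]
```

View pics/w1.png

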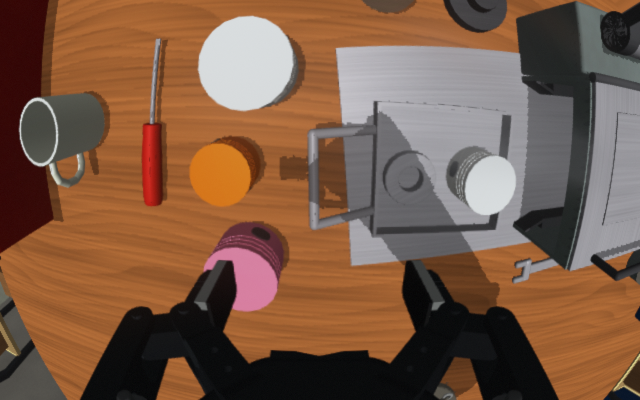

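The wrist view shows the tray bar from (312,132) to (315,228), the tray walls near columns 376 and 510, and the orange and pink pistons well left of the bar.

```bash
cat >> h.py <<'E'
def wray(o,c,p):
    K=c["K"];u=(np.array(p,float)-[K[0][2],K[1][2]])/K[0][0];th=np.linalg.norm(u)
    d=np.r_[np.sin(th)*u/th,np.cos(th)];H=np.array(c["hand_eye"]);Rm=rot(o)
    return Rm.apply(H[:3,3])+o["eef_pos"],Rm.apply(H[:3,:3]@d)
def wplane(o,c,p,z):
    C,d=wray(o,c,p);return C+d*(z-C[2])/d[2]
E
python3 - <<'E'
from h import *
import pickle
np.set_printoptions(precision=4,suppress=True)
o,c=pickle.load(open("w1.pkl","rb"));P1=PM(cam("scene")); s=bot.read_camera("scene")
def scene_ray(p):
    Rc=cv2.Rodrigues(np.array(s["rvec"]))[0];C=-Rc.T@np.array(s["tvec"]).reshape(3)
    return C,Rc.T@np.linalg.solve(np.array(s["K"]),np.r_[p,1])
def cross(r1,r2):
    (a,u),(b,v)=r1,r2;A=np.c_[u,-v];x=np.linalg.lstsq(A,b-a,rcond=None)[0];p,q=a+u*x[0],b+v*x[1];return (p+q)/2,np.linalg.norm(p-q)
f1=lambda p:(np.array(p)+.5)/5-.5+[225,140]
print("bar+x",cross(scene_ray(f1((700,462))),wray(o,c,(312,132))))
print("bar-x",cross(scene_ray(f1((770,393))),wray(o,c,(315,228))))
for n,p,z in [("bar+x",(312,132),.06),("bar-x",(315,228),.06),("t+y+x",(376,102),.029),("t+y-x",(374,235),.029),("t-y+x",(509,115),.029),("t-y-x",(495,231),.029),("apron+y+x",(337,47),.005),("apron+y-x",(351,265),.005),("pinkC",(245,278),.06),("pinkR",(279,290),.06),("orangeR",(252,175),.05)]:
    print(n,wplane(o,c,p,z))
E
```

```text
bar+x (array([0.5278, 0.2234, 0.0655]), np.float64(0.00023175013416544405))
bar-x (array([0.4316, 0.2127, 0.0595]), np.float64(0.0017217658264800084))
bar+x [0.5272 0.2234 0.06  ]
bar-x [0.4325 0.2122 0.06  ]
t+y+x [0.5613 0.1624 0.029 ]
t+y-x [0.4158 0.1439 0.029 ]
t-y+x [0.5745 0.0033 0.029 ]
t-y-x [ 0.4314 -0.0148  0.029 ]
apron+y+x [0.6167 0.2061 0.005 ]
apron+y-x [0.3605 0.1605 0.005 ]
pinkC [0.3639 0.2841 0.06  ]
pinkR [0.3525 0.2455 0.06  ]
orangeR [0.479  0.2792 0.05  ]
```

Call:
move_arm(
  commands="0.45 0.5 -0.6 0 0 0 -1;0.45 0 0 2 0 0 0;0.45 0 0 2.5 0 0 0;0.45 0 0 2.5 0 0 0;0.45 0 0 2.5 0 0 0;0.45 0 0 2.5 0 0 0;0.45 0 0 2 0 0 0;0.45 0 0 1.8 0 0 0;0.45 0 0 0 0 0 0;0.45 0 0 0 0 0 0",
)

```text
t: 4.23
eef_pos: [0.4812, 0.2191, 0.0438]
tool_rot: [-0.0, 0.998, 0.056, 0.0]
contact_force: [0.1, 0.5, -0.7]
gripper_width: 0.448
```

```bash
python3 - <<'E'
from h import *
o=bot.get_obs(); c=cam("wrist"); print(o["eef_pos"],o["gripper_width"],o["contact_force"])
cv2.imwrite("pics/w2.png",c["img"][:,:,::-1])
E
```

```text
[0.48122007 0.21911576 0.04377126] 0.4482876994251971 [ 0.08221636  0.5353147  -0.66287613]
```

View pics/w2.png

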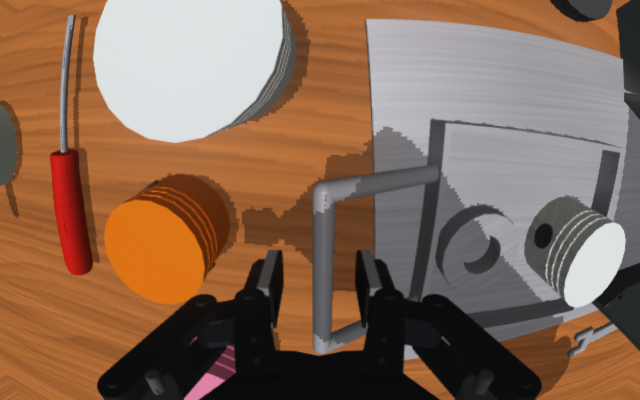

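The bar (322,185 to 322,350) lies between the open pads, so I'll close the gripper.

Call:
move_arm(
  commands="0 0 0 0 0 0 0;0 0 0 0 0 0 0;0 0 0 0 0 0 0;0 0 0 0 0 0 0;0 0 0 0 0 0 0;0 0 0 0 0 0 0;0 0 0 0 0 0 0;0 0 0 0 0 0 0",
  force=40,
)

```text
t: 4.95
eef_pos: [0.4817, 0.2186, 0.0447]
tool_rot: [-0.0, 0.998, 0.055, 0.001]
contact_force: [-1.6, -1.2, 6.5]
gripper_width: 0.099
```

```bash
python3 - <<'E'
from h import *
np.set_printoptions(precision=4,suppress=True)
o=bot.get_obs(); c=cam("wrist"); print(o["eef_pos"],o["gripper_width"],o["contact_force"],rot(o).as_euler("ZYX",degrees=True))
import pickle; pickle.dump((o,c),open("w3.pkl","wb"))
cv2.imwrite("pics/w3.png",c["img"][:,:,::-1])
for n,y in (("p",10.4),):
    O=np.array([.546,-.1395]);a=np.radians(y);u=np.array([np.cos(a),np.sin(a)]);v=np.array([-u[1],u[0]])
    d=o["eef_pos"][:2]-O; print(d@u,d@v)
E
```

```text
[0.4817 0.2186 0.0447] 0.09934162377879303 [-1.5723 -1.1854  6.4638] [   6.3144   -0.133  -179.997 ]
0.0014110458086186023 0.3638371880733018
```

Call:
move_arm(
  commands="0 0 0 0 0 0 -0.8;0 0 0 0 0 0 -0.8;0 0 0 0 0 0 -0.8;0 0 0 0 0 0 -0.8;0 0 0 0 0 0 -0.8;0 0 0 0 0 0 0;0 0 0 0 0 0 0",
)

```text
t: 5.58
eef_pos: [0.4807, 0.2186, 0.0446]
tool_rot: [0.0, 0.996, 0.089, 0.0]
contact_force: [-4.1, -1.7, 8.7]
gripper_width: 0.1
```

```bash
python3 - <<'E'
from h import *
np.set_printoptions(precision=4,suppress=True)
o=bot.get_obs(); c=cam("wrist"); print(o["eef_pos"],o["gripper_width"],o["contact_force"],rot(o).as_euler("ZYX",degrees=True))
import pickle; pickle.dump((o,c),open("w4.pkl","wb"))
im=c["img"][:,:,::-1]
cv2.imwrite("pics/w4.png",cv2.resize(im[0:370,240:640],None,fx=2,fy=1.62*1,interpolation=cv2.INTER_CUBIC) if 0 else cv2.resize(im[:370,300:640],None,fx=1.6,fy=1.6,interpolation=cv2.INTER_CUBIC))
E
```

```text
[0.4807 0.2186 0.0446] 0.09971102360294443 [-4.0516 -1.719   8.6773] [ 10.2444  -0.0231 179.9968]
```

View pics/w4.png

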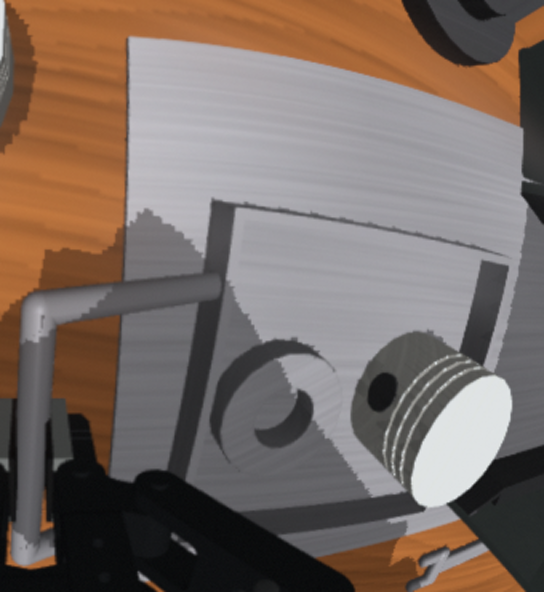

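```bash
python3 - <<'E'
from h import *
import pickle
np.set_printoptions(precision=4,suppress=True)
o,c=pickle.load(open("w4.pkl","rb"))
def line(n,a,b,z,off):
    A,B=[wplane(o,c,np.array(p)/1.6+[300,0],z)[:2] for p in (a,b)]
    d=B-A; print(n,A,B,"yaw",(np.degrees(np.arctan2(d[1],d[0]))-off+90)%180-90, np.linalg.norm(d))
line("apron+y",(128,38),(110,470),.005,0)
line("tray+y",(211,200),(172,470),.029,0)
line("bar",(38,310),(26,540),.06,0)
line("tray+x",(213,200),(508,258),.029,90)
line("apron+x",(128,38),(522,130),.005,90)
line("tray-y",(485,262),(462,370),.029,0)
E
```

```text
apron+y [0.6151 0.2075] [0.4378 0.1748] yaw 10.434707903709494 0.18030656763688385
tray+y [0.5622 0.1731] [0.4574 0.1571] yaw 8.676561058392167 0.10601765276831467
bar [0.5236 0.225 ] [0.4407 0.2137] yaw 7.7787619128130245 0.08369711165965582
tray+x [0.5624 0.1724] [0.5819 0.0052] yaw 6.65748701810594 0.16828255580730273
apron+x [0.6151 0.2075] [ 0.6561 -0.0184] yaw 10.29118389312498 0.2295612147780377
tray-y [0.5751 0.0245] [0.5224 0.0136] yaw 11.711253628848027 0.053799911464582975
```

Call:
move_arm(
  commands="0 0 0 0 0 0 -0.8;0 0 0 0 0 0 -0.8;0 0 0 0 0 0 -0.8;0 0 0 0 0 0 0;0 0 0 0 0 0 0",
)

```text
t: 6.05
eef_pos: [0.4799, 0.2185, 0.0444]
tool_rot: [0.0, 0.994, 0.11, -0.0]
contact_force: [-5.2, -0.8, 8.7]
gripper_width: 0.1
```

```bash
python3 - <<'E'
from h import *
np.set_printoptions(precision=4,suppress=True)
o=bot.get_obs(); c=cam("wrist"); print(o["eef_pos"],o["gripper_width"],o["contact_force"],rot(o).as_euler("ZYX",degrees=True))
import pickle; pickle.dump((o,c),open("w5.pkl","wb"))
im=c["img"][:,:,::-1]
for n in("scene","side"):cv2.imwrite(f"pics/{n}5.png",cam(n)["img"][:,:,::-1])
a=cv2.resize(im[60:340,400:640],None,fx=2,fy=2,interpolation=cv2.INTER_CUBIC)
b=cv2.imread("pics/side5.png")[200:300,250:360]; b=cv2.resize(b,None,fx=2.8,fy=2.8,interpolation=cv2.INTER_CUBIC)
m=np.zeros((560,800,3),np.uint8); m[:,:480]=a; m[:280,480:480+308]=b
sc=cv2.imread("pics/scene5.png")[190:250,295:385]; sc=cv2.resize(sc,None,fx=3.5,fy=3.5,interpolation=cv2.INTER_CUBIC); m[290:290+210,480:795]=sc
cv2.imwrite("pics/m5.png",m)
E
```

```text
[0.4799 0.2185 0.0444] 0.09953582813819031 [-5.1941 -0.8463  8.7399] [ 12.6449   0.047  179.9824]
```

View pics/m5.png

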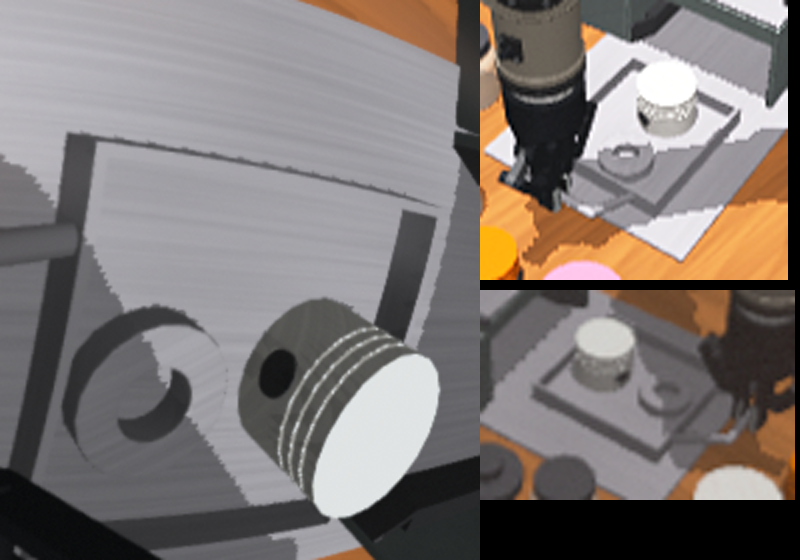

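```bash
python3 - <<'E'
from h import *
import pickle
np.set_printoptions(precision=4,suppress=True)
o,c=pickle.load(open("w5.pkl","rb"))
P1=PM(cam("scene"));P2=PM(cam("side"))
O=np.array([.5468,-.1406]);a=np.radians(10.4);u=np.array([np.cos(a),np.sin(a)]);v=np.array([-u[1],u[0]])
def show(n,X): d=X[:2]-O; print(n,np.round([d@u*1000,d@v*1000],1),X)
w=lambda p,z:wplane(o,c,np.array(p)/2+[400,60],z)
s=lambda p:np.array(p)/2.8+[250,200]; q=lambda p:np.array(p)/3.5+[295,190]
show("w +y+x",w((67,132),.029));show("w -y+x",w((440,207),.029));show("w rear2",w((10,470),.029))
show("side -y+x",onplane(P2,s((152,60)),.029));show("side -y-x",onplane(P2,s((260,112)),.029));show("side +y-x",onplane(P2,s((175,215)),.029))
show("scene -y+x",onplane(P1,q((55,100)),.029));show("scene +y+x",onplane(P1,q((178,168)),.029))
show("tcp",o["eef_pos"])
E
```

```text
w +y+x [ 73.1 307.9] [0.5631 0.1755 0.029 ]
w -y+x [ 68.4 135.6] [0.5896 0.0051 0.029 ]
w rear2 [-33.4 309.1] [0.4582 0.1574 0.029 ]
side -y+x [ 62.8 141.3] [0.5831 0.0097]
side -y-x [-84.5 142.3] [ 0.438  -0.0159]
side +y-x [-86.6 313.1] [0.4051 0.1517]
scene -y+x [ 74.1 143.6] [0.5937 0.0141]
scene +y+x [ 81.4 306.5] [0.5715 0.1755]
tcp [ -0.9 365.2] [0.4799 0.2185 0.0444]
```

Call:
move_arm(
  commands="0 0.15 0 -0.05 0 0 -0.8;0 0 0 0 0 0 0;0 -0.02 0.4 0 0 0 0;0 -0.03 0.6 0 0 0 0;0 -0.04 0.7 0 0 0 0;0 -0.04 0.8 0 0 0 0;0 -0.04 0.8 0 0 0 0;0 -0.04 0.8 0 0 0 0;0 -0.03 0.6 0 0 0 0;0 -0.02 0.4 0 0 0 0;0 0 0 0 0 0 0",
)

```text
t: 7.22
eef_pos: [0.4925, 0.1692, 0.0448]
tool_rot: [-0.001, 0.993, 0.118, 0.001]
contact_force: [-0.3, 2.4, 6.0]
gripper_width: 0.095
```

```bash
python3 - <<'E'
from h import *
np.set_printoptions(precision=4,suppress=True)
o=bot.get_obs(); c=cam("wrist"); print(o["eef_pos"],o["contact_force"],o["torque"],rot(o).as_euler("ZYX",degrees=True))
O=np.array([.5468,-.1406]);a=np.radians(10.4);u=np.array([np.cos(a),np.sin(a)]);v=np.array([-u[1],u[0]]);d=o["eef_pos"][:2]-O;print(d@u,d@v)
import pickle; pickle.dump((o,c),open("w6.pkl","wb"))
im=c["img"][:,:,::-1]
cv2.imwrite("pics/w6.png",cv2.resize(im[40:340,340:640],None,fx=2,fy=2,interpolation=cv2.INTER_CUBIC))
E
```

```text
[0.4925 0.1692 0.0448] [-0.3459  2.358   5.955 ] [ 0.6256  0.0845 -0.0197] [  13.5294   -0.1392 -179.9406]
0.0024814241598495462 0.31454848338189356
```

View pics/w6.png

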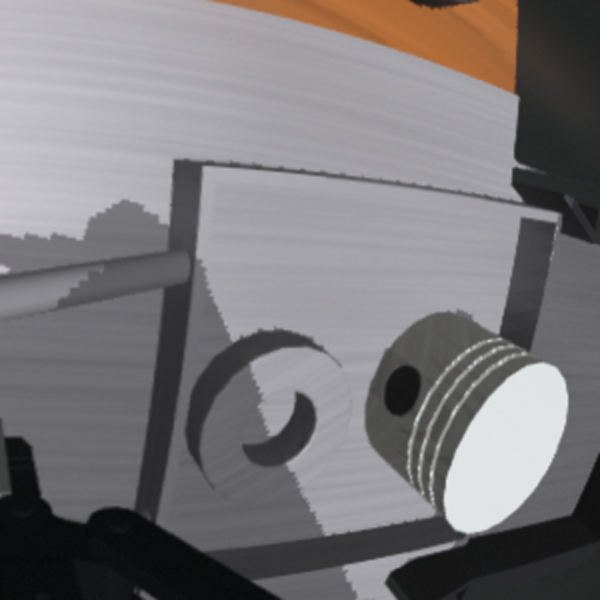

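```bash
python3 - <<'E'
from h import *
import pickle
np.set_printoptions(precision=4,suppress=True)
o,c=pickle.load(open("w6.pkl","rb"))
O=np.array([.5468,-.1406]);a=np.radians(10.4);u=np.array([np.cos(a),np.sin(a)]);v=np.array([-u[1],u[0]])
def show(n,p,z): X=wplane(o,c,np.array(p)/2+[340,40],z);d=X[:2]-O; print(n,np.round([d@u*1000,d@v*1000],1))
show("+y+x",(175,160),.029);show("-y+x",(560,212),.029);show("rear2",(140,510),.029)
show("rail start top",(515,170),.035);show("rail start bottom",(515,186),.005);show("rail bottom far",(598,242),.005);show("wall bottom at mouth",(517,95),.005)
E
```

```text
+y+x [ 80.2 262. ]
-y+x [88.6 90.6]
rear2 [-29.2 254.5]
rail start top [ 98.1 133. ]
rail start bottom [94.1 94.9]
rail bottom far [80.7 13.9]
wall bottom at mouth [130.8 100.4]
```

Call:
move_arm(
  commands="0 0 -0.3 0 0 0 0.8;0 -0.1 -0.3 0 0 0 0.8;0 -0.1 -0.3 0 0 0 0.8;0 0 -0.3 0 0 0 0.7;0 0 0 0 0 0 0;0 0 0.3 0 0 0 0;0 0 0.3 0 0 0 0;0 0 0.3 0 0 0 0;0 0 0 0 0 0 0",
)

```text
t: 8.02
eef_pos: [0.4897, 0.1729, 0.0448]
tool_rot: [-0.001, 0.996, 0.092, 0.001]
contact_force: [-0.3, 4.1, 4.2]
gripper_width: 0.095
```

```bash
python3 - <<'E'
from h import *
np.set_printoptions(precision=4,suppress=True)
o=bot.get_obs(); c=cam("wrist"); print(o["eef_pos"],o["contact_force"],o["torque"],rot(o).as_euler("ZYX",degrees=True))
O=np.array([.5468,-.1406]);a=np.radians(10.4);u=np.array([np.cos(a),np.sin(a)]);v=np.array([-u[1],u[0]]);d=o["eef_pos"][:2]-O;print(d@u,d@v)
import pickle; pickle.dump((o,c),open("w7.pkl","wb"))
im=c["img"][:,:,::-1]
cv2.imwrite("pics/w7.png",cv2.resize(im[40:340,340:640],None,fx=2,fy=2,interpolation=cv2.INTER_CUBIC))
E
```

```text
[0.4897 0.1729 0.0448] [-0.2684  4.0518  4.2291] [ 0.9867 -0.0009  0.1335] [  10.5072   -0.1789 -179.8858]
0.0004355445312283143 0.3186186526452993
```

View pics/w7.png

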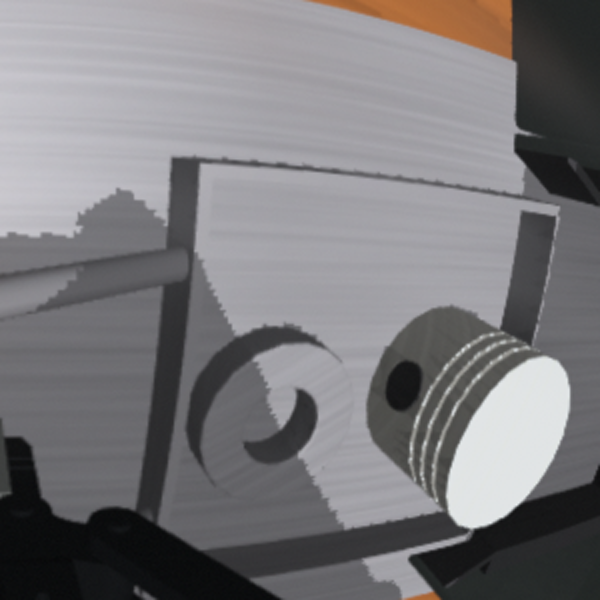

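The tray is now square to the rails with a gap at the flare (rail at (515,135) to (600,205), tray corner (558,205)). I'll slide it in.

Call:
move_arm(
  commands="0 0 0.5 0 0 0 0;0 0 0.8 0 0 0 0;0 0 1 0 0 0 0;0 0 1 0 0 0 0;0 0 1 0 0 0 0;0 0 1 0 0 0 0;0 0 1 0 0 0 0;0 0 1 0 0 0 0;0 0 0.8 0 0 0 0;0 0 0.6 0 0 0 0;0 0 0.3 0 0 0 0;0 0 0 0 0 0 0",
)

```text
t: 9.07
eef_pos: [0.5059, 0.084, 0.0447]
tool_rot: [-0.001, 0.996, 0.091, 0.001]
contact_force: [-0.3, 5.2, 7.3]
gripper_width: 0.097
```

Call:
move_arm(
  commands="0 0 0.4 0 0 0 0;0 0 0.7 0 0 0 0;0 0 0.9 0 0 0 0;0 0 0.9 0 0 0 0;0 0 0.7 0 0 0 0;0 0 0.5 0 0 0 0;0 0 0.3 0 0 0 0;0 0 0.2 0 0 0 0;0 0 0.2 0 0 0 0;0 0 0 0 0 0 0",
)

```text
t: 9.9
eef_pos: [0.5144, 0.0377, 0.0448]
tool_rot: [-0.001, 0.996, 0.092, 0.001]
contact_force: [-0.7, 7.4, 8.8]
gripper_width: 0.098
```

Call:
move_arm(
  commands="0 0 0.3 0 0 0 0;0 0 0.3 0 0 0 0;0 0 0.2 0 0 0 0;0 0 0.2 0 0 0 0;0 0 0.2 0 0 0 0;0 0 0.2 0 0 0 0;0 0 0.1 0 0 0 0;0 0 0.1 0 0 0 0;0 0 0 0 0 0 0",
)

```text
t: 10.65
eef_pos: [0.5172, 0.0224, 0.0448]
tool_rot: [-0.001, 0.996, 0.092, 0.001]
contact_force: [-1.3, 8.6, 8.1]
gripper_width: 0.097
```

Call:
move_arm(
  commands="0 0 0.15 0 0 0 0;0 0 0.15 0 0 0 0;0 0 0.1 0 0 0 0;0 0 0 0 0 0 0;0 0 0 0 0 0 0",
)

```text
t: 11.07
eef_pos: [0.5175, 0.0211, 0.0448]
tool_rot: [-0.003, 0.996, 0.093, 0.001]
contact_force: [-3.2, 14.7, 8.8]
gripper_width: 0.1
```

Call:
move_arm(
  commands="0 0 0.15 0 0 0 0;0 0 0.15 0 0 0 0;0 0 0 0 0 0 0;0 0 0 0 0 0 0",
)

```text
t: 11.4
eef_pos: [0.5177, 0.0211, 0.0447]
tool_rot: [-0.004, 0.996, 0.094, 0.001]
contact_force: [-4.9, 21.5, 8.3]
gripper_width: 0.095
```

The tray has met the stop: force rises and the TCP no longer moves. I'll relax, release and lift.

Call:
move_arm(
  commands="0 0 -0.3 0 0 0 0;0 0 -0.25 0 0 0 0;0.4 0 0 0 0 0 0;0.4 0 0 0 0 0 0;0.4 0 0 0 0 0 0;0.4 0 0 0 0 0 0;0.4 0 0 -1 0 0 0;0.4 0 0 -2 0 0 0;0.4 0 0 -3 0 0 0;0.4 0 0 -3.5 0 0 0;0.4 0 0 -3.5 0 0 0;0.4 0 0 -3.5 0 0 0",
)

```text
t: 12.4
eef_pos: [0.5162, 0.0177, 0.211]
tool_rot: [0.0, 0.996, 0.091, -0.0]
contact_force: [0.7, 0.5, -0.1]
gripper_width: 0.4
```

Call:
move_arm(
  commands="0.4 0 0 -3 0 0 -7;0.4 0 0 -3 0 0 -7;0.4 0 0 -3 0 0 -7;0.4 0 0 -2 0 0 -7;0.4 0 0 -2 0 0 -7;0.4 0 0 0 0 0 -7;0.4 0 0 0 0 0 -7;0.4 0 0 0 0 0 -7;0.4 0 0 0 0 0 -7;0.4 0 0 0 0 0 -7;0.4 0 0 0 0 0 -7;0.4 0 0 0 0 0 -7",
)

```text
t: 13.4
eef_pos: [0.5164, 0.0177, 0.3393]
tool_rot: [0.0, 0.677, 0.736, -0.0]
contact_force: [0.2, 0.9, 0.6]
gripper_width: 0.397
```

```bash
python3 - <<'E'
from h import *
o=bot.get_obs(); t=o["eef_pos"];Rm=rot(o); print(t,Rm.as_euler("ZYX",degrees=True),o["q"])
O=np.array([.5468,-.1406]);a=np.radians(10.4);u=np.array([np.cos(a),np.sin(a)])
T=O-.09*u; print(T,Rm.inv().apply(np.r_[T,.25]-t)*100)
E
```

```text
[0.51636887 0.01770476 0.33931253] [ 9.47581603e+01  3.28950797e-02 -1.79983798e+02] [ 0.53070764  0.20325329 -0.78753681  1.74591867  0.15159945  1.25506116
 -0.2108405 ]
[ 0.45827857 -0.15684672] [-16.90800189  -7.2343894    8.94300776]
```

Call:
move_arm(
  commands="0.6 0 0 0 0 0 -5.6;0.6 -2 -1.1 0 0 0 0;0.6 -2 -1.1 0 0 0 0;0.6 -2.1 -1.1 0 0 0 0;0.6 -2 -1.1 0 0 0 0;0.6 -2 -1.1 1 0 0 0;0.6 -2 -1.1 1 0 0 0;0.6 -2 -1.1 2 0 0 0;0.6 -2 -1.1 2 0 0 0;0.6 0 0 0 0 0 0;0.6 0 0 0 0 0 0",
)

```text
t: 14.32
eef_pos: [0.4566, -0.1571, 0.2781]
tool_rot: [-0.001, 0.644, 0.765, -0.001]
contact_force: [0.2, 0.8, 0.3]
gripper_width: 0.598
```

```bash
python3 - <<'E'
from h import *
import pickle
o=bot.get_obs(); c=cam("wrist"); print(o["eef_pos"],rot(o).as_euler("ZYX",degrees=True))
sd=cam("side"); s=cam("scene"); pickle.dump((o,c,s,sd),open("w8.pkl","wb"))
m=np.zeros((600,800,3),np.uint8)
m[:400,:640]=c["img"][:,:,::-1]
b=cv2.resize(sd["img"][180:290,250:380,::-1],None,fx=1.8,fy=1.8,interpolation=cv2.INTER_CUBIC); m[400:598,:234]=b
b=cv2.resize(s["img"][140:240,270:390,::-1],None,fx=2,fy=2,interpolation=cv2.INTER_CUBIC); m[400:600,240:480]=b
cv2.imwrite("pics/m8.png",m)
E
```

```text
[ 0.45662209 -0.15707085  0.27814437] [ 9.98450228e+01 -5.45946620e-02 -1.79854654e+02]
```

View pics/m8.png

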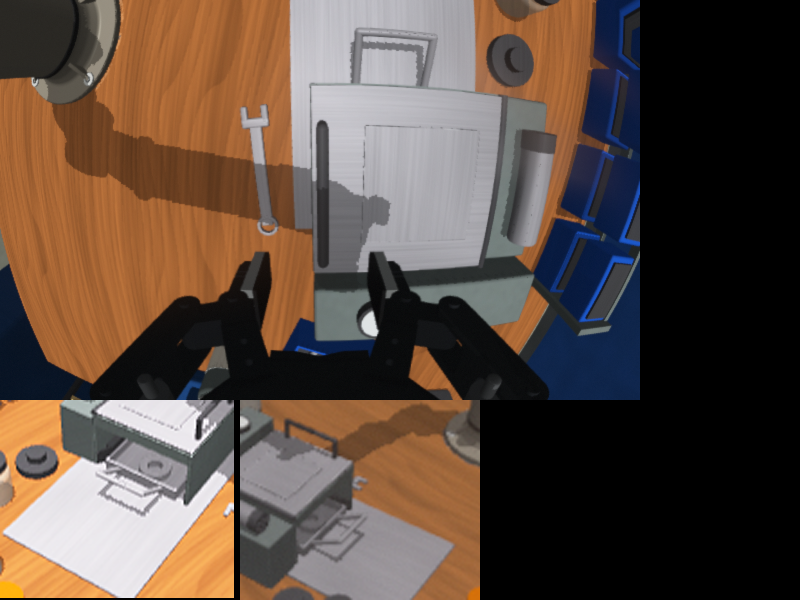

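The tray is inside with the bearing visible on it and the tray bar showing outside at (395,35). The lid bar runs (322,122) to (322,267), midway between the fingers.

```bash
python3 - <<'E'
from h import *
import pickle
np.set_printoptions(precision=4,suppress=True)
o,c,s,sd=pickle.load(open("w8.pkl","rb"));Rm=rot(o)
O=np.array([.5468,-.1406]);a=np.radians(10.4);u=np.array([np.cos(a),np.sin(a)]);v=np.array([-u[1],u[0]])
for p,z in [((357,32),.06),((434,38),.06),((322,122),.173),((322,267),.173),((311,84),.131),((502,97),.131)]:
    X=wplane(o,c,p,z);d=X[:2]-O;print(p,X,np.round([d@u*1e3,d@v*1e3],1))
A=(wplane(o,c,(322,122),.173)+wplane(o,c,(322,267),.173))/2
print(A,Rm.inv().apply(np.r_[A[:2],.173-.019]-o["eef_pos"])*100)
E
```

```text
(357, 32) [0.4706 0.0126 0.06  ] [-47.3 164.4]
(434, 38) [0.5622 0.0292 0.06  ] [ 45.8 164.3]
(322, 122) [ 0.4473 -0.0916  0.173 ] [-89.   66.1]
(322, 267) [ 0.4701 -0.2209  0.173 ] [-89.9 -65.1]
(311, 84) [ 0.4321 -0.0612  0.131 ] [-98.5  98.8]
(502, 97) [ 0.6257 -0.0271  0.131 ] [98.1 97.4]
[ 0.4587 -0.1562  0.173 ] [ 0.0347  0.2534 12.4139]
```

Call:
move_arm(
  commands="0.5 0 0.25 1 0 0 0;0.5 0 0 2 0 0 0;0.5 0 0 2.4 0 0 0;0.5 0 0 2.4 0 0 0;0.5 0 0 2 0 0 0;0.5 0 0 1.6 0 0 0;0.5 0 0 1 0 0 0;0.5 0 0 0 0 0 0",
)

```text
t: 15.13
eef_pos: [0.4598, -0.1542, 0.1529]
tool_rot: [-0.002, 0.642, 0.767, -0.0]
contact_force: [0.3, 0.3, -0.4]
gripper_width: 0.503
```

Call:
move_arm(
  commands="0 0 0 0 0 0 0;0 0 0 0 0 0 0;0 0 0 0 0 0 0;0 0 0 0 0 0 0;0 0 0 0 0 0 0;0 0 0 0 0 0 0;0 0 0 0 0 0 0",
  force=40,
)

```text
t: 15.72
eef_pos: [0.4591, -0.1557, 0.1556]
tool_rot: [-0.001, 0.643, 0.766, -0.002]
contact_force: [-6.9, -0.5, 6.1]
gripper_width: 0.096
```

Call:
move_arm(
  commands="0 0 0.23 -0.82 0 0 0;0 0 0.24 -0.82 0 0 0;0 0 0.3 -0.8 0 0 0;0 0 0.31 -0.79 0 0 0;0 0 0.37 -0.77 0 0 0;0 0 0.37 -0.76 0 0 0;0 0 0.44 -0.73 0 0 0;0 0 0.43 -0.73 0 0 0;0 0 0 0 0 0 0",
)

```text
t: 16.47
eef_pos: [0.4849, -0.151, 0.2185]
tool_rot: [-0.002, 0.643, 0.766, -0.002]
contact_force: [-12.5, -1.2, 4.9]
gripper_width: 0.1
```

Call:
move_arm(
  commands="0 0 0.4 -0.69 0 0 0;0 0 0.4 -0.69 0 0 0;0 0 0.5 -0.65 0 0 0;0 0 0.52 -0.64 0 0 0;0 0 0.6 -0.6 0 0 0;0 0 0.61 -0.59 0 0 0;0 0 0.66 -0.54 0 0 0;0 0 0.66 -0.54 0 0 0;0 0 0.7 -0.48 0 0 0;0 0 0.7 -0.48 0 0 0;0 0 0 0 0 0 0;0 0 0 0 0 0 0",
)

```text
t: 17.47
eef_pos: [0.5439, -0.1402, 0.2788]
tool_rot: [0.0, 0.642, 0.766, -0.0]
contact_force: [-10.5, -0.2, 9.7]
gripper_width: 0.099
```

```bash
python3 - <<'E'
from h import *
import pickle
np.set_printoptions(precision=4,suppress=True)
o=bot.get_obs();Rm=rot(o);print(o["eef_pos"],o["contact_force"],o["gripper_width"],Rm.as_euler("ZYX",degrees=True))
O=np.array([.5468,-.1406]);a=np.radians(10.4);u=np.array([np.cos(a),np.sin(a)])
H=O+.1*u;g=o["eef_pos"]-Rm.apply([0,0,.019]);X=(g[:2]-H)@u;Z=g[2]-.128
print(X,Z,np.hypot(X,Z),"theta",np.degrees(np.arctan2(Z,-X)-np.arctan2(45,190)))
c=cam("wrist");s=cam("scene");d=cam("side")
m=np.zeros((600,800,3),np.uint8);
a=cv2.resize(s["img"][110:260,215:385,::-1],None,fx=2.3,fy=2.3,interpolation=cv2.INTER_CUBIC);b=cv2.resize(d["img"][90:300,230:410,::-1],None,fx=2.2,fy=2.2,interpolation=cv2.INTER_CUBIC)
m[:a.shape[0],:a.shape[1]]=a;m[:b.shape[0],400:400+b.shape[1]]=b
w=cv2.resize(c["img"][:,:,::-1],None,fx=.6,fy=.6);m[350:350+w.shape[0],:w.shape[1]]=w
cv2.imwrite("pics/m9.png",m); pickle.dump((o,c,s,d),open("w9.pkl","wb"))
E
```

```text
[ 0.5439 -0.1402  0.2788] [-10.4675  -0.1631   9.7185] 0.09945737887639101 [ 100.0586    0.0612 -179.9978]
-0.10281586457581535 0.1698369805276963 0.19853388114686493 theta 45.48560624449114
```

View pics/m9.png

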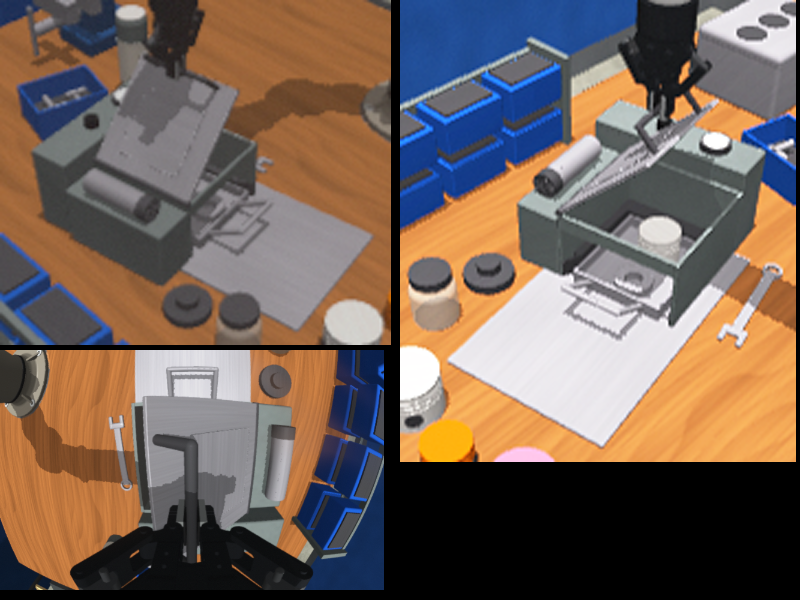

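The picture shows the lid up in the grip, with the piston and bearing standing on the tray inside. I'll cross-check the lid angle from the lid's corners, at scene crop (240,92)/(180,200) and side crop (318,100)/(158,212).

```bash
python3 - <<'E'
from h import *
import pickle
o,c,s,d=pickle.load(open("w9.pkl","rb"));P1,P2=PM(s),PM(d)
f=lambda p:np.array(p)/2.3+[215,110]; g=lambda p:np.array(p)/2.2+[230,90]
A,e1=tri(P1,f((240,92)),P2,g((318,100)));B,e2=tri(P1,f((180,200)),P2,g((158,212)))
print(A,e1,B,e2,np.linalg.norm(A-B),np.degrees(np.arctan2(A[2]-B[2],np.hypot(*(A-B)[:2]))))
H=np.array([.1]);t=o["t"];print(t)
E
```

```text
[ 0.46325543 -0.1076021   0.29901667] [np.float64(17.594458597630815), np.float64(20.312039572732566)] [ 0.6326909  -0.03412749  0.12846885] [np.float64(1.6268249401699937), np.float64(1.6882913843282246)] 0.25138309162380307 42.72169797151503
17.4667
```

The two picks clearly aren't the same corner (about 18 px residual). In the side view the lid is almost edge-on, so I'll compare predicted corner pixels with the picture instead.

```bash
python3 - <<'E'
from h import *
import pickle
o,c,s,d=pickle.load(open("w9.pkl","rb"))
O=np.array([.5468,-.1406]);a=np.radians(10.4);u=np.array([np.cos(a),np.sin(a)]);v=np.array([-u[1],u[0]])
for th in (40,45,50):
  t=np.radians(th)
  for y in(.098,-.098):
    r=.2;n=.003
    X=np.r_[O+(.1-r*np.cos(t)+n*np.sin(t))*u+y*v,.128+r*np.sin(t)+n*np.cos(t)]
    p=[(P@np.r_[X,1]) for P in(PM(s),PM(d))];p=[q[:2]/q[2] for q in p]
    print(th,y,"scene crop",np.round((p[0]-[215,110])*2.3),"side crop",np.round((p[1]-[230,90])*2.2))
E
```

```text
40 0.098 scene crop [242.  92.] side crop [253. 175.]
40 -0.098 scene crop [147.  54.] side crop [323. 108.]
45 0.098 scene crop [238.  89.] side crop [245. 163.]
45 -0.098 scene crop [142.  51.] side crop [316.  97.]
50 0.098 scene crop [233.  87.] side crop [237. 153.]
50 -0.098 scene crop [136.  48.] side crop [309.  87.]
```

Side-view corner (318,100) matches about 44° and scene corner (240,92) about 42–43°. The gripper position gives 45.5°, so all three are within tolerance. I'll check it holds steady, then hand in.

Call:
move_arm(
  commands="0 0 0 0 0 0 0;0 0 0 0 0 0 0;0 0 0 0 0 0 0;0 0 0 0 0 0 0;0 0 0 0 0 0 0;0 0 0 0 0 0 0",
)

```text
t: 18.12
eef_pos: [0.5434, -0.1403, 0.2785]
tool_rot: [0.0, 0.642, 0.766, -0.001]
contact_force: [-9.6, 0.8, 9.8]
gripper_width: 0.097
```

```bash
python3 -c "
from station import bot
o=bot.get_obs();print(o['t'],o['eef_pos'],o['contact_force'],o['gripper_width'])
print(bot.hand_in())"
```

```text
18.1167 [ 0.54339345 -0.14029775  0.27854311] [-9.63793778  0.81940534  9.84233689] 0.0970560374590354
the job is handed in; nothing more can be done
None
```

I slid the tray in by its bar to the stop with the lid still shut. I then lifted the lid by its bar and handed the job in at 18.1 s, still holding it near 45°.

- **Tray:** the push force rose to 21 N and the tool stopped moving. The tray bar then measured y = 164.4 mm in the washer's frame (165 expected), about 1 mm off centre and square.
- **Piston and bearing:** the last picture shows both still on the tray.
- **Lid angle:** the gripper's position gives 45.5°. The lid's corners read about 44° in the side camera and 42–43° in the scene camera, so the checks differ by about 3° but all lie within your 5°. The hold was steady for the half second I watched, with about 10 N on the tool in each of two directions.
- **Failed or disagreeing checks:**
  - My first attempt to triangulate the lid corners failed, because I had matched two different corners. I replaced it with the comparison above.
  - My readings of the tray's yaw on the apron disagreed by 2–3°. I turned it too far once and squared it up at the mouth before sliding it in.
- **Other things on the bench:** I moved none of them on purpose, and those in the last picture looked in place. I did not measure them again.

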